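Press two price tags flat at the cheese counter

ROBOT

A 7-joint arm with a two-finger parallel gripper is mounted at the origin on the work surface. World frame = base frame: x ahead of the robot, y to its left, z up, the work surface at z = 0. Lengths are in m, angles in rad, forces in N, time in s.
With the tool pointing down it reaches from about 0.425 to 0.925 m from the base axis. Payload 6.8 kg.
Tool frame: the origin (TCP) lies between the finger pads; the fingertips stand 25 mm ahead of it and the grasp point (between the pads) lies 6 mm ahead of it; z points along the fingers, y is the line along which they close (so a half turn about z gives the same grasp; the last joint's range is limited). The gripper opens to 85 mm and grips with 20 to 120 N. Pads are 22 mm wide; open, the fingers measure 114 mm over their backs; the gripper's body (76 mm by 85 mm) begins 54 mm behind the grasp point. The pads swing forward as they close: fully open they stand 13 mm farther back than shut.
Start: joints at [1.129, 0.477, 0.022, 1.555, -0.011, 1.109, -0.083], TCP at [0.221, -0.638, 0.256] pointing down, gripper open.
Joint ranges: [-2.96, 2.96], [-0.34, 2.1], [-1.41, 1.46], [0.24, 2.44], [-1.37, 4.51], [0.17, 1.92], [-2.96, 2.96]. Speed limits (rad/s): [2.39, 2.39, 3.14, 3.14, 3.14, 3.14, 3.14].

INTERFACE

Orientations are given as a unit quaternion [x, y, z, w].
In Python, from rig import * gives the robot as it stands. Calls block until the motion is done:
- move_ptp(position, orientation): joint-space move of the TCP to a pose.
- move_linear(position, rotation=None, vel=0.15, guard=None): straight line of the TCP; rotation=None keeps the orientation; vel is the mean speed in m/s. With guard (N) it stops when the force on the tool has changed by that much, and returns True; else False.
- move_j(angles): joint-space move.
- grip(opening): finger opening in m; the grip force is fixed at half the most; returns when the fingers have stopped.
- sleep(seconds).
- inverse_kinematics(position, orientation): joint angles nearest the present ones, or None.
- read_camera(name): name is "scene" or "top" or "wrist"; returns (picture, depth): 480x640x3 uint8, blue, green, red; 480x640 float32, m along the optical axis (not along the pixel's ray), 0 where there is no reading.
- get_calibration(name): a dict with "vertical_fov" (degrees; the focal length in pixels is half the picture's height over the tangent of half this angle, whatever the lens; pixels are square), "cx", "cy" (the principal point, pixels), "D" ([k1, k2, p1, p2, k3] as OpenCV has them; the pictures are not rectified), "position" and "attitude" of the camera in the world; the wrist camera has in their place "hand_eye" (4x4, takes a point from camera to tool coordinates, whose origin is the TCP and whose axes are the flange's). Camera axes: x right, y up, looking along -z (the intrinsics and any distortion apply to the point x, -y, -z); pixel columns grow to the right and rows downward; lengths in m; the calibration is good to about 2 mm. A picture is of the moment at which its call begins: read the wrist's pose just before it. get_calibration takes no time and is no camera call.
A pose or a line that the arm cannot do raises PlanningError and nothing moves.
- job_done(): hands the job in; it is judged then, once.
Trained networks look in the newest picture that a camera, given by its name, has taken for a name from the list of things; names that differ only in an ending like _2 or _b are one class to them, and where a whole thing is asked for, a point or a joint stands for the part that bears it (a point fixed in the world has none). Each returns a list of dicts, best first, with "conf" (0 to 1); they miss things now and then, are a little off and sometimes report something else, mostly with a low value. They report only what shows in the picture. A call takes as long as a camera call.
- outline_of(camera, query): "pixels" (480x640 bool, what is visible of it) and "box" ([left, top, right, bottom] in pixels, round what is visible of it).
Readings, each from a call of its own:
- get_time(): time.
- get_qpos(): joint angles.
- get_joint_vel(): joint speeds.
- get_tau(): joint torques, N m.
- get_ee_pos(): TCP position.
- get_tool_rot(): TCP orientation.
- get_ft_force(): force on the tool from outside, world axes, zero at the start.
- get_wrist_torque(): the same for the moment, N m.
- get_grip_width(): finger opening in m.
- get_finger_force(): force on a finger pad.
Only numpy, scipy, OpenCV 4.12 (cv2) and the standard library are available. Lean on these libraries where they do the work, as an engineer would, in place of code of your own. Each camera call takes 0.05 s, during which the arm holds its last target. There are 200 camera calls.

TASK

Two cheeses on the counter are ready to go out: the round one and the wedge. With your fingertips, press the price tag on the round cheese gently down until it lies flat on the cheese, then do the same with the tag on the wedge, and draw the hand clear. Leave the tags on the other cheeses standing as they are, and do not lift, shift or knock over any cheese or anything else.

Things in the scene. Friction and masses are not known exactly. Their poses are not given: they have to be found in the camera images.
- round: The round cheese: an ivory disc, 120 mm across and 45 mm high, loose, about 0.5 kg, the only tagged cheese of circular outline (the lidded pot, also round, is 68 mm across and has no tag). Origin: centre of its underside (on the counter), directly below the middle of its tag; z up.
- wedge: The wedge: a slice of a wheel with a pointed tip, 50 mm high, 130 mm from tip to rounded back, about 99 mm wide at the back, loose, about 0.35 kg; the tip points along -x from the origin (82 mm away), the back is 48 mm along +x. Origin: centre of its underside (on the counter), directly below the middle of its tag; z up. For the wedge this is a point 82 mm behind the tip on its centre line.
- block: The oblong block cheese, 100 x 75 x 55 mm, loose. To be left alone. Origin: centre of its underside (on the counter), directly below the middle of its tag; z up.
- loaf: The long loaf of orange cheese, 150 x 60 x 60 mm, loose. To be left alone. Origin: centre of its underside (on the counter), directly below the middle of its tag; z up.
- cube: The square tall cheese, 70 x 70 x 65 mm, loose. To be left alone. Origin: centre of its underside (on the counter), directly below the middle of its tag; z up.
- round_tag (a joint): Price tag on the round. Level white plaque, 44 (cheese x) x 34 x 3 mm, on two thin pins over the middle of the cheese. Value in m: 0 = 10 mm above the cheese (tag top 58 mm above the counter), 0.010 = flat on it (top 48 mm). Starts at 0 to 0.003. Slides straight down against steady friction of 3 N to a hard stop when flat; stays where it is left.
- round_tag_top (a point): Centre of the upper face of the tag on the round; goes down with the tag, z up.
- wedge_tag (a joint): Price tag on the wedge. Level white plaque, 44 (cheese x) x 34 x 3 mm, on two thin pins over the middle of the cheese. Value in m: 0 = 10 mm above the cheese (tag top 63 mm above the counter), 0.010 = flat on it (top 53 mm). Starts at 0 to 0.003. Slides straight down against steady friction of 3 N to a hard stop when flat; stays where it is left.
- wedge_tag_top (a point): Centre of the upper face of the tag on the wedge; goes down with the tag, z up.
- block_tag (a joint): Price tag on the block. Level white plaque, 44 (cheese x) x 34 x 3 mm, on two thin pins over the middle of the cheese. Value in m: 0 = 10 mm above the cheese (tag top 68 mm above the counter), 0.010 = flat on it (top 58 mm). Starts at 0 to 0.003. Slides straight down against steady friction of 3 N to a hard stop when flat; stays where it is left.
- block_tag_top (a point): Centre of the upper face of the tag on the block; goes down with the tag, z up.
- loaf_tag (a joint): Price tag on the loaf. Level white plaque, 44 (cheese x) x 34 x 3 mm, on two thin pins over the middle of the cheese. Value in m: 0 = 10 mm above the cheese (tag top 73 mm above the counter), 0.010 = flat on it (top 63 mm). Starts at 0 to 0.003. Slides straight down against steady friction of 3 N to a hard stop when flat; stays where it is left.
- loaf_tag_top (a point): Centre of the upper face of the tag on the loaf; goes down with the tag, z up.
- cube_tag (a joint): Price tag on the cube. Level white plaque, 44 (cheese x) x 34 x 3 mm, on two thin pins over the middle of the cheese. Value in m: 0 = 10 mm above the cheese (tag top 78 mm above the counter), 0.010 = flat on it (top 68 mm). Starts at 0 to 0.003. Slides straight down against steady friction of 3 N to a hard stop when flat; stays where it is left.
- cube_tag_top (a point): Centre of the upper face of the tag on the cube; goes down with the tag, z up.
- pot: Lidded pot, 68 mm across, 60 mm high, loose, no tag, standing among the cheeses. Origin: centre of its underside.
- jar: Amber jar, 72 mm across, 95 mm high, loose, at the left side of the counter. Origin: centre of its underside.
- bottle: Green bottle, 60 mm across, 170 mm high, loose, at the left side of the counter. Origin: centre of its underside.
- knife: Flat cheese spatula with a wooden handle, 250 mm long, lying loose at the right, beside a fixed counter scale (300 mm wide, 135 mm high). A fixed label printer (130 mm high) stands at the far left and a fixed 95 mm high crate of packed cheese along the far edge, beyond x = 0.76. Origin: underside, at mid-length.

How it is judged:
On the way, in this order (a step that is already met when the one before it is completed fails the run):
1. the round cheese's tag is pressed flat (value of joint round_tag above 0.008 m and value of joint wedge_tag below 0.008 m), for 0.2 s.
2. the wedge's tag is pressed flat (value of joint each of wedge_tag, round_tag above 0.008 m), for 0.2 s.
At the end, for the whole second after the job is handed in: The tags on the round cheese and on the wedge are flat (within 2 mm of lying on the cheese); the other three tags still stand (pushed in less than 6 mm in all); every cheese and loose thing is upright, at rest and within 15 mm of where it started (all of step 2 and value of joint each of block_tag, loaf_tag, cube_tag below 0.006 m and distance of each of round, wedge, block, loaf, cube, pot, jar, bottle, knife from where it was at the start of the episode below 0.015 m and angle between each of round, wedge, block, loaf, cube, pot, jar, bottle's own z axis and vertical below 0.1 rad and linear speed of each of round, wedge, block, loaf, cube below 0.02 m/s); the robot touches nothing.
It fails at once if a cheese is pressed harder than 35 N (contact force between any of the arm, the fingers and round above 35 N or contact force between any of the arm, the fingers and wedge above 35 N or contact force between any of the arm, the fingers and block above 35 N or contact force between any of the arm, the fingers and loaf above 35 N or contact force between any of the arm, the fingers and cube above 35 N).
It fails at once if a tag that should stand is pushed down (more than 6 mm in all) (value of joint any of block_tag, loaf_tag, cube_tag above 0.006 m).
It fails at once if a cheese is lifted (more than 10 mm) or tipped (more than 0.2 rad) (height (world z) of any of round, wedge, block, loaf, cube above 0.01 m or angle between any of round, wedge, block, loaf, cube's own z axis and vertical above 0.2 rad).
It fails at once if a cheese, the pot, jar, bottle or spatula is shifted more than 20 mm (distance of any of round, wedge, block, loaf, cube, pot, jar, bottle, knife from where it was at the start of the episode above 0.02 m).
It also fails if it takes over 42 s, if anything falls off the work surface, if the arm or the gripper's body presses on something with over 40 N, if the wrist force passes 120 N, or if a joint passes its speed limit or range.

## Working session

There is one attempt and no reset: what is moved stays moved. The work goes in short steps, each a Python script; the robot and the scene stay as the last script left them, time stands still between calls to the robot, and variables do not carry over. Pictures are saved under pics/ and viewed, at most 10 in all, crops included, and the job is handed in when it is done.

```bash
mkdir -p pics
cat > h.py <<'E'
from rig import *
import numpy as np, cv2
from scipy.spatial.transform import Rotation as R
def cal(n):
    c=get_calibration(n); f=240/np.tan(np.radians(c["vertical_fov"])/2)
    return c,np.array([[f,0,c["cx"]],[0,f,c["cy"]],[0,0,1]]),np.array(c["D"],float)
def pose(c,n,tcp=None):
    if "hand_eye" in c:
        T=np.eye(4);T[:3,:3]=R.from_quat(tcp[1]).as_matrix();T[:3,3]=tcp[0]
        return T@np.array(c["hand_eye"])
    a=np.array(c["attitude"],float);T=np.eye(4)
    T[:3,:3]=a if a.shape==(3,3) else R.from_quat(a).as_matrix();T[:3,3]=c["position"];return T
def world(n,uv,d,tcp=None):
    c,K,D=cal(n);T=pose(c,n,tcp)
    p=cv2.undistortPoints(np.array(uv,float).reshape(-1,1,2),K,D).reshape(-1,2)
    d=np.asarray(d).reshape(-1,1)
    return np.hstack([p[:,:1]*d,-p[:,1:]*d,-d])@T[:3,:3].T+T[:3,3]
E
python3 - <<'E'
from h import *
for n in("scene","top"):
    c=get_calibration(n);print(n,c)
    im,d=read_camera(n);cv2.imwrite(f"pics/{n}.png",im);np.save(f"pics/{n}_d.npy",d)
    for q in("round","wedge","block","loaf","cube","pot","jar","bottle","knife","round_tag_top","wedge_tag_top"):
        for o in outline_of(n,q)[:2]:
            v,u=np.nonzero(o["pixels"]&(d>0))
            if len(u)==0: continue
            P=world(n,np.c_[u,v],d[v,u]);
            print(q,round(o["conf"],2),np.round(o["box"]),len(u),np.percentile(P,[2,50,98],axis=0).round(3).tolist())
print(get_time(),get_tool_rot(),get_ee_pos(),get_calibration("wrist"))
E
```

```text
scene {'vertical_fov': 46.31826758095719, 'cx': 320.4475071011541, 'cy': 238.3214779566642, 'D': array([-0.07519476,  0.        ,  0.        ,  0.        ,  0.        ]), 'position': array([1.34508744, 0.70666133, 0.92904134]), 'attitude': array([0.17973719, 0.39538488, 0.82661139, 0.35788121])}
round 0.62 [334. 220. 384. 260.] 1631 [[0.383, -0.044, -0.001], [0.454, 0.022, 0.042], [0.495, 0.067, 0.058]]
wedge 0.83 [199. 220. 250. 254.] 1367 [[0.622, -0.254, 0.001], [0.683, -0.213, 0.045], [0.739, -0.164, 0.062]]
wedge 0.37 [353. 299. 377. 317.] 234 [[0.627, 0.186, 0.066], [0.65, 0.204, 0.07], [0.671, 0.222, 0.074]]
block 0.94 [271. 193. 314. 224.] 1199 [[0.421, -0.244, 0.003], [0.483, -0.185, 0.048], [0.512, -0.144, 0.065]]
block 0.7 [282. 192. 302. 205.] 121 [[0.442, -0.223, 0.06], [0.463, -0.199, 0.064], [0.48, -0.176, 0.067]]
loaf 0.59 [325. 288. 396. 347.] 2484 [[0.583, 0.169, 0.003], [0.666, 0.218, 0.056], [0.726, 0.245, 0.071]]
cube 0.93 [404. 246. 440. 293.] 1262 [[0.405, 0.174, -0.001], [0.462, 0.22, 0.055], [0.479, 0.251, 0.076]]
cube 0.41 [411. 252. 434. 269.] 187 [[0.419, 
[... 3324 characters left out ...]
5.] 198 [[0.628, 0.187, 0.066], [0.647, 0.203, 0.071], [0.668, 0.22, 0.075]]
1.2 [9.86112345e-01 1.66079631e-01 4.61335579e-06 3.01130490e-06] [ 0.22114409 -0.63777104  0.256303  ] {'vertical_fov': 69.24802733909283, 'cx': 324.61213366548685, 'cy': 237.3686165987271, 'D': array([-0.00387131,  0.        ,  0.        ,  0.        ,  0.        ]), 'hand_eye': array([[ 2.94429870e-04,  9.57768671e-01,  2.87539713e-01,
         7.28446826e-02],
       [ 9.99999777e-01, -4.54203582e-04,  4.88948658e-04,
         5.28835344e-04],
       [ 5.98901274e-04,  2.87539505e-01, -9.57768591e-01,
        -1.17068979e-01],
       [ 0.00000000e+00,  0.00000000e+00,  0.00000000e+00,
         1.00000000e+00]])}
```

View pics/top.png

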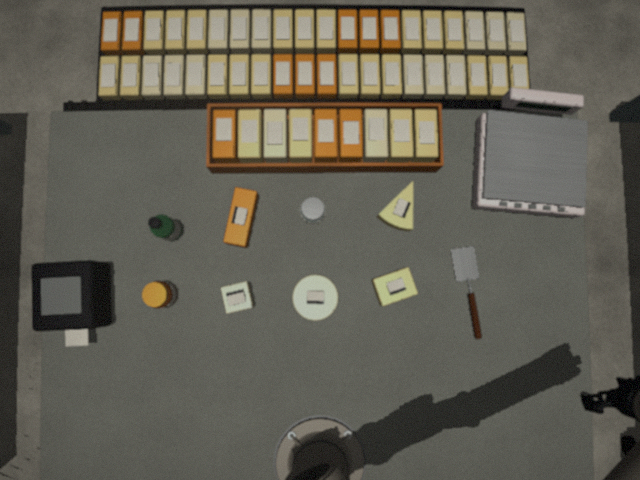

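Run:
```python
from h import *
grip(0.0)
for y in(0,1.5708,-1.5708,0.785,-.785,3.14159):
    q=(R.from_euler('z',y)*R.from_quat([1,0,0,0])).as_quat()
    print(y,[inverse_kinematics(p,q) is not None for p in([.437,.010,.2],[.437,.01,.07],[.668,-.219,.2],[.668,-.219,.07],[.40,.01,.2])],)
q=[1,0,0,0]
move_ptp([.437,.010,.20],q)
print(get_time(),get_ee_pos(),get_grip_width(),get_ft_force())
im,d=read_camera("wrist");t=(get_ee_pos(),get_tool_rot());cv2.imwrite("pics/w1.png",im)
for o in outline_of("wrist","round_tag_top")[:3]:
    v,u=np.nonzero(o["pixels"]&(d>0));P=world("wrist",np.c_[u,v],d[v,u],t)
    print(o["conf"],o["box"],np.percentile(P,[2,50,98],axis=0).round(3).tolist())
```

```text
0 [True, True, True, True, True]
1.5708 [True, True, True, True, True]
-1.5708 [True, True, True, True, True]
0.785 [True, True, True, True, True]
-0.785 [True, True, True, True, True]
3.14159 [True, True, True, True, True]
4.4 [0.43729228 0.00935004 0.2000386 ] 0.0002482386955543875 [ 0.17355876 -0.17856554 -0.90527745]
0.82 [299.2, 210.8, 356.0, 255.8] [[0.419, -0.013, 0.056], [0.436, 0.009, 0.057], [0.452, 0.03, 0.059]]
```

The top view shows the round cheese at (315, 298) and the wedge at (402, 208). Their white tags are where the networks put them, and the scene, top and wrist estimates agree.

```bash
cat >> h.py <<'E'
def press(x,y,ztop):
    "ztop: flat height of the tag top"
    move_linear([x,y,ztop+.025+.02],vel=.1); sleep(.3); f0=get_ft_force()
    for k in range(3):
        g=move_linear([x,y,ztop+.025-.004],vel=.008,guard=8)
        sleep(.1); z=get_ee_pos()[2]-.025
        print("guard",g,"tip z",round(z,4),"dF",(get_ft_force()-f0).round(1),"t",get_time())
        if not g or z<ztop+.0015: break
    sleep(.3)
E
python3 - <<'E'
from h import *
press(.4365,.0095,.048)
E
```

```text
guard True tip z 0.048 dF [-0.3 -0.5  5. ] t 8.3083
```

Run:
```python
from h import *
def look(q):
    im,d=read_camera("wrist");t=(get_ee_pos(),get_tool_rot());cv2.imwrite(f"pics/w_{q}_{get_time():.1f}.png",im)
    for o in outline_of("wrist",q)[:2]:
        v,u=np.nonzero(o["pixels"]&(d>0));P=world("wrist",np.c_[u,v],d[v,u],t)
        print(q,o["conf"],np.percentile(P,[2,50,98],axis=0).round(4).tolist())
move_linear([.4365,.0095,.2],vel=.15);look("round_tag_top")
move_ptp([.668,-.219,.2],[1,0,0,0]);look("wedge_tag_top");look("wedge");print(get_time())
```

```text
round_tag_top 0.58 [[0.4192, -0.0121, 0.0459], [0.4358, 0.0086, 0.0474], [0.4516, 0.0295, 0.0488]]
wedge_tag_top 0.64 [[0.646, -0.2396, 0.0596], [0.6683, -0.2206, 0.061], [0.6899, -0.2018, 0.0624]]
wedge 0.6 [[0.6213, -0.2519, 0.0191], [0.6692, -0.2235, 0.0498], [0.731, -0.1714, 0.0617]]
11.1417
```

The round tag is flat, with its top at 47.4 mm. Next is the wedge tag.

Run:
```python
from h import *
press(.668,-.220,.053)
move_linear([.668,-.22,.25],vel=.15);sleep(.5)
print(get_time())
for n in("wrist","top"):
    im,d=read_camera(n);t=(get_ee_pos(),get_tool_rot());cv2.imwrite(f"pics/{n}_end.png",im)
    for q in("wedge_tag_top","round","wedge"):
        for o in outline_of(n,q)[:1]:
            v,u=np.nonzero(o["pixels"]&(d>0));P=world(n,np.c_[u,v],d[v,u],t)
            print(n,q,o["conf"],np.percentile(P,[2,50,98],axis=0).round(4).tolist())
```

```text
guard True tip z 0.0532 dF [-1.1 -0.4  5.2] t 14.9
17.0
wrist wedge_tag_top 0.58 [[0.6448, -0.2416, 0.05], [0.6683, -0.2217, 0.0526], [0.6895, -0.2021, 0.0541]]
wrist round 0.76 [[0.4401, -0.0347, 0.0035], [0.4831, 0.0117, 0.0436], [0.495, 0.0612, 0.0462]]
wrist wedge 0.75 [[0.6182, -0.2521, 0.0022], [0.6668, -0.2234, 0.0498], [0.7314, -0.1709, 0.0536]]
top wedge_tag_top 0.63 [[0.4455, -0.219, 0.0535], [0.4631, -0.1985, 0.0641], [0.4812, -0.1782, 0.0689]]
top round 0.58 [[0.3847, -0.0446, 0.0339], [0.4362, 0.0101, 0.0446], [0.4886, 0.0631, 0.0512]]
top wedge 0.93 [[0.6136, -0.248, 0.0036], [0.6503, -0.2138, 0.0492], [0.6929, -0.1665, 0.0563]]
```

Both tags are flat, neither cheese has moved, and the hand is clear.

```bash
python3 -c "
from rig import *
print(job_done())"
```

```text
the job is handed in; nothing more can be done
None
```

I pressed the round cheese's tag flat, then the wedge's, drew the hand clear, and handed the job in at about 17 s; camera checks showed both tags flat and both cheeses unmoved, but no verdict came back.

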